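Refit the washed plate in the contact grill and close it

ROBOT

A 6-joint arm with a two-finger parallel gripper is mounted at the origin on a cart in front of the work surface, level with it; the furniture and walls round the work are solid. World frame = base frame: x ahead of the robot, y to its left, z up, the work surface at z = 0. Lengths are in m, angles in rad, forces in N, time in s.
With the tool pointing down it reaches from about 0.325 to 0.925 m from the base axis. Payload 3.1 kg.
Tool frame: the origin (TCP) lies midway between the tips of the shut fingers; the grasp point (between the pads) lies env.grip_point_offset behind it (env.grip_point_offset is the distance from the TCP to the grasp point, in m); x points along the fingers, y is the direction in which the jaws open and shut, and the axes are right-handed (so a half turn about x gives the same grasp; the last joint's range is limited). The gripper opens to 85 mm and grips with 20 to 120 N. Pads are 22 mm wide; open, the fingers measure 114 mm over their backs; the gripper's body (76 mm by 85 mm) begins 54 mm behind the grasp point. The pads swing forward as they close: fully open they stand 13 mm farther back than shut.
Start: joints at [-1.226, 0.217, 1.613, -0, 1.311, -0.112], TCP at [0.276, -0.561, 0.231] pointing down, gripper open.
Joint ranges: [-2.75, 2.75], [-0.78, 2.1], [0.31, 2.55], [-1.13, 4.27], [0.13, 2.63], [-2.58, 2.58]. Speed limits (rad/s): [2.79, 2.79, 3.14, 3.14, 3.14, 3.14].

INTERFACE

Orientations are given as a 3x3 rotation matrix whose columns are the frame's x, y, z axes.
In Python, from workcell import env gives the robot as it stands. Calls block until the motion is done:
- env.reach(position, orientation): joint-space move of the TCP to a pose.
- env.move_linear(position, ori=None, vel=0.15, max_force=None): straight line of the TCP; ori=None keeps the orientation; vel is the mean speed in m/s. With max_force (N) it stops when the force on the tool has changed by that much, and returns True; else False.
- env.move_joints(angles): joint-space move.
- env.open_gripper() and env.grasp(): open the fingers fully, or close them until they stop; the grip force is fixed at half the most.
- env.hold(seconds).
- env.inverse_kinematics(position, orientation): joint angles nearest the present ones, or None.
- env.snapshot(name): name is "scene" or "top" or "wrist"; returns a dict with "img" (480x640x3 uint8, blue, green, red), "fx", "fy", "cx", "cy" (pixels), "dist_coeffs" ([k1, k2, p1, p2, k3] as OpenCV has them; the pictures are not rectified), "R" (3x3) and "t" (3): a world point X has camera coordinates R X + t; the wrist camera has in their place "T_tool_cam" (4x4, takes a point from camera to tool coordinates, whose origin is the TCP and whose axes are the tool frame's). Camera axes: x right, y down, z forward; pixel columns grow to the right and rows downward; lengths in m; the calibration is good to about 2 mm. A picture is of the moment at which its call begins: read the wrist's pose just before it. There is no depth.
A pose or a line that the arm cannot do raises env.IKError and nothing moves.
- env.finish_job(): hands the job in, once; it reports no verdict.
Trained networks look in the newest picture that a camera, given by its name, has taken for a name from the list of things; names that differ only in an ending like _2 or _b are one class to them, and where a whole thing is asked for, a point or a joint stands for the part that bears it (a point fixed in the world has none). Each returns a list of dicts, best first, with "score" (0 to 1); they miss things now and then, are a little off and sometimes report something else, mostly with a low value. They report only what shows in the picture. A call takes as long as a camera call.
- env.masks_of(camera, label): "mask" (480x640 bool, what is visible of it) and "bbox" ([left, top, right, bottom] in pixels, round what is visible of it).
- env.mark_of(camera, label): "position" ([row, column] in pixels: a listed point, or the origin of a listed thing).
Readings, each from a call of its own:
- env.current_time_s(): time.
- env.current_qpos(): joint angles.
- env.current_joint_velocities(): joint speeds.
- env.current_tau(): joint torques, N m.
- env.current_ee_pos(): TCP position.
- env.current_eef_rot(): TCP orientation.
- env.current_contact_force(): force on the tool from outside, world axes, zero at the start.
- env.current_ft_torque(): the same for the moment, N m.
- env.current_grip_width(): finger opening in m.
Only numpy, scipy, OpenCV 4.12 (cv2) and the standard library are available. Lean on these libraries where they do the work, as an engineer would, in place of code of your own. Each camera call takes 0.05 s, during which the arm holds its last target. There are 200 camera calls.

TASK

Put the washed ribbed plate back into the open contact grill: hook its two rear tongues under the lugs at the back of the bed, then bring the front down until both spring clips snap over its front edge. Then lower the grill's upper half gently until it is fully shut, without letting it slam, and leave the jar, tin, mug and pepper mill where they are.

Things in the scene. Friction and masses are not known exactly. Their poses are not given: they have to be found in the camera images.
- grill: Contact grill: dark red base 226 x 254 mm, fixed to the worktop, but its place and turn vary. Origin: centre of its underside, on the worktop; x points from its open front to its hinge at the back, y to its left, z up. All points on the base share these axes. Base 30 mm high in front, side walls 52 mm.
- plate_home (a point): Where plate_mid lies when the plate is home (45 mm above the worktop, above the grill's origin), axes as the grill's. The plate's underside then rests on two steel ledges, tops 38 mm above the worktop, between two side walls whose inner faces are at y = +100 and -100 mm. Between the clips the front is open and only 30 mm high.
- rear_lugs (a point): Middle of the front lower edge of the two rear lugs (76 mm behind the grill's origin, 49 mm up). The lugs, 34 mm wide and 7 mm thick, at y = +55 and -55 mm from here, overhang the bed behind this edge; the gap under them is 11 mm high down to ledge level. A rear wall stops the tongues 11 mm behind this edge.
- lid_hinge (a point): On the hinge axis of the upper half, which runs along the grill's y: 100 mm behind the grill's origin, 75 mm up. Axes as the grill's.
- grill_lid (a joint): Hinge of the grill's upper half (0.75 kg, dark red with a metal cap, 230 mm wide). 0 = fully shut on its stop; grows as the front rises; 1.35 = fully open. Its stiff hinge holds it above about 1 rad; lower down it falls by itself unless held. It starts open. Shut, its underside is about 4 mm above the home plate.
- lid_bar (a point): Middle of the upper half's round black handle bar: 18 mm thick, straight for 150 mm along the grill's y, free all round for fingers. It moves on an arc of radius 230 mm about lid_hinge; shut, it lies 225 mm in front of lid_hinge and 49 mm higher (124 mm above the worktop). Its axes turn with the upper half and agree with the grill's when shut.
- clip_left (a joint): Left spring clip (steel leaf 26 mm wide, centre 68 mm left of the grill's origin, top 70 mm above the worktop). 0 = sprung home, also with no plate; grows as its top is pushed to the front. Its sloping nose overhangs the home plate's front edge by 4 mm; when the plate's front is pressed down it yields about 0.1 rad (some 3 N) and snaps back over the edge.
- clip_right (a joint): Right spring clip, the same, 68 mm right of the grill's origin.
- plate_mid (a point): Centre of the loose cast plate (mid grey, ribs on top, 140 mm in x, 190 mm in y, 14 mm thick, 0.38 kg), which lies ribs up on the worktop. Its x points from its front (black grip) to its rear, y to its left, z up. To get past the clips and under the lugs the plate goes in rear first, its front raised 15 to 20 degrees.
- plate_tongues (a point): Midway between the rear lower edges of the plate's two tongues (84 mm behind and 7 mm below plate_mid). The tongues, 30 mm wide and 6 mm thick, at y = +55 and -55 mm, reach 14 mm beyond the plate's rear edge, flush with its underside. Axes as the plate's.
- plate_grip (a point): Grasp point on the plate's black grip: a flat tab 9 mm thick and 64 mm wide (along y) rising from the middle of the front edge, raked 30 degrees to the front (it rises along -0.5, 0, +0.866 in the plate's axes, which are also this point's). The point is mid-thickness, 12 mm below the tab's upper edge; 80.5 mm before and 30.5 mm above plate_mid.
- jam_jar_mid (a point): Bystander: glass jam jar with white lid, 68 mm wide, 84 mm high; centre.
- tea_tin_mid (a point): Bystander: low round tin, 75 mm wide, 58 mm high; centre.
- mug_mid (a point): Bystander: striped mug, 86 mm wide without its handle, 90 mm high; centre.
- pepper_mill_mid (a point): Bystander: dark wooden pepper mill, 58 mm wide, 170 mm high; centre.

How it is judged:
On the way:
1. the plate lies home in the bed with both clips snapped over it, the upper half still open (x of plate_mid in the frame of grill between -0.006 and 0.006 m and y of plate_mid in the frame of grill between -0.007 and 0.007 m and z of plate_mid in the frame of grill between 0.0425 and 0.0475 m and angle between the z axis of plate_mid and the z axis of grill, either way round below 0.03 rad and angle between the x axis of plate_mid and the x axis of grill, either way round below 0.06 rad and value of joint each of clip_left, clip_right below 0.04 rad and value of joint grill_lid above 0.5 rad), for 0.2 s.
At the end, for the whole second after the job is handed in: The upper half is fully shut (within 0.03 rad) and still; under it the plate lies flat on its ledges (within 2.5 mm in height, 6 mm along x, 7 mm along y, 0.03 rad of tilt and 0.06 rad of turn) with both clips sprung back (within 0.04 rad) (x of plate_mid in the frame of grill between -0.006 and 0.006 m and y of plate_mid in the frame of grill between -0.007 and 0.007 m and z of plate_mid in the frame of grill between 0.0425 and 0.0475 m and angle between the z axis of plate_mid and the z axis of grill, either way round below 0.03 rad and angle between the x axis of plate_mid and the x axis of grill, either way round below 0.06 rad and value of joint each of clip_left, clip_right below 0.04 rad and value of joint grill_lid below 0.03 rad and velocity of joint grill_lid between -0.05 and 0.05 rad/s); the robot touches nothing.
It fails at once if the upper half slams: in its last 0.15 rad it closes faster than 1.5 rad/s (value of joint grill_lid below 0.15 rad and velocity of joint grill_lid below -1.5 rad/s).
It fails at once if a bystander (jar, tin, mug or pepper mill) is moved by more than 25 mm (distance of any of jam_jar_mid, tea_tin_mid, mug_mid, pepper_mill_mid from where it was at the start of the episode above 0.025 m).
It also fails if it takes over 61 s, if anything falls off the work surface, if the arm or the gripper's body presses on something with over 40 N, if the wrist force passes 120 N, or if a joint passes its speed limit or range.

## Working session

There is one attempt and no reset: what is moved stays moved. The work goes in short steps, each a Python script; the robot and the scene stay as the last script left them, time stands still between calls to the robot, and variables do not carry over. Pictures are saved under pics/ and viewed, about 8 in all and at most 12, crops included, and the job is handed in when it is done.

```bash
ls; mkdir -p pics; cat > h.py <<'E'
from workcell import env
import numpy as np, cv2
def und(s,p):  # p (row,col) -> normalized
    K=np.array([[s["fx"],0,s["cx"]],[0,s["fy"],s["cy"]],[0,0,1.]])
    return cv2.undistortPoints(np.array([[[p[1],p[0]]]],float),K,np.array(s["dist_coeffs"],float))[0,0]
def ray(s,p):
    d=np.append(und(s,p),1.)
    if "R" in s:
        R=np.array(s["R"]);t=np.array(s["t"]); c=-R.T@t; d=R.T@d
    else:
        T=s["T_tool_cam"]; Re=s["eR"]; c=s["ep"]+Re@T[:3,3]; d=Re@T[:3,:3]@d
    return c,d/np.linalg.norm(d)
def atz(s,p,z):
    c,d=ray(s,p); return c+d*(z-c[2])/d[2]
def snap(n):
    ep=np.array(env.current_ee_pos());eR=np.array(env.current_eef_rot())
    s=dict(env.snapshot(n)); s["ep"]=ep;s["eR"]=eR
    if n=="wrist": s["T_tool_cam"]=np.array(s["T_tool_cam"])
    return s
def proj(s,X):
    K=np.array([[s["fx"],0,s["cx"]],[0,s["fy"],s["cy"]],[0,0,1.]])
    X=np.atleast_2d(X)
    if "R" in s: R=np.array(s["R"]);t=np.array(s["t"])
    else:
        T=s["T_tool_cam"]; A=s["eR"]@T[:3,:3]; c=s["ep"]+s["eR"]@T[:3,3]; R=A.T;t=-A.T@c
    return cv2.projectPoints(X,cv2.Rodrigues(R)[0],t.reshape(3,1),K,np.array(s["dist_coeffs"],float))[0][:,0]
E
cat > a.py <<'E'
from h import *
S={n:snap(n) for n in("scene","top")}
H=dict(grill=0,plate_home=.045,rear_lugs=.049,lid_hinge=.075,lid_bar=.3,plate_mid=.007,plate_tongues=0,plate_grip=.0375,jam_jar_mid=.042,tea_tin_mid=.029,mug_mid=.045,pepper_mill_mid=.085)
np.set_printoptions(precision=4,suppress=True)
for n in S: print(n,"cam",-np.array(S[n]["R"]).T@S[n]["t"])
for k,z in H.items():
    for n in S:
        for r in env.mark_of(n,k)[:2]:
            print(k,n,round(r["score"],2),np.round(r["position"],1),atz(S[n],r["position"],z))
for n in S: cv2.imwrite(f"pics/{n}0.png",S[n]["img"])
print(env.grip_point_offset,env.current_time_s())
E
python3 a.py
```

```text
pics
scene cam [-0.3596  0.5303  0.8099]
top cam [ 0.2358 -0.1291  1.3804]
grill scene 0.56 [282.3 240.3] [0.5498 0.1331 0.    ]
grill top 0.71 [220.4 262.4] [0.5693 0.1268 0.    ]
plate_home scene 0.64 [268.2 238.8] [0.546  0.1358 0.045 ]
plate_home top 0.59 [218.3 256. ] [0.5612 0.1394 0.045 ]
rear_lugs scene 0.77 [259.6 204.2] [0.6111 0.192  0.049 ]
rear_lugs scene 0.23 [230.5 423.3] [ 0.4406 -0.324   0.049 ]
rear_lugs top 0.92 [204. 242.] [0.5969 0.1917 0.049 ]
rear_lugs top 0.32 [289.7 310. ] [ 0.3764 -0.0681  0.049 ]
lid_hinge scene 0.77 [253.2 194.3] [0.6116 0.2133 0.075 ]
lid_hinge top 0.75 [194.2 234.2] [0.6159 0.2162 0.075 ]
lid_bar scene 0.56 [165.2 195.6] [0.5929 0.1936 0.3   ]
lid_bar top 0.72 [174.5 226.3] [0.5982 0.1892 0.3   ]
plate_mid top 0.77 [256.2 394.2] [ 0.5331 -0.3034  0.007 ]
plate_mid top 0.23 [173.6 225.6] [0.6991 0.2785 0.007 ]
plate_tongues scene 0.36 [254.1 195.4] [0.7058 0.18   0.    ]
plate_tongues top 0.86 [232.9 386.5] [ 0.6042 -0.2688  0.    ]
plate_grip scene 0.54 [228.7 423.8] [ 0.4583 -0.3437  0.0375]
plate_grip scene 0.3 [351.1 181.7] [0.3797 0.3398 0.0375]
plate_grip top 0.93 [280.2 408.3] [ 0.4619 -0.3525  0.0375]
jam_jar_mid scene 0.78 [210.2 316.3] [ 0.6683 -0.1515  0.042 ]
jam_jar_mid top 0.63 [203.  360.5] [ 0.6726 -0.1696  0.042 ]
tea_tin_mid scene 0.64 [285.9 355. ] [ 0.3742 -0.0647  0.029 ]
tea_tin_mid top 0.56 [286.9 309.4] [ 0.3865 -0.0638  0.029 ]
mug_mid scene 0.57 [351.7 183.8] [0.3691 0.3388 0.045 ]
mug_mid top 0.67 [267.2 178.6] [0.3675 0.3346 0.045 ]
pepper_mill_mid top 0.9 [218.3 456.9] [ 0.6665 -0.461   0.085 ]
pepper_mill_mid top 0.66 [175.4 224. ] [0.6661 0.2587 0.085 ]
0.0187 1.3
```

View pics/scene0.png

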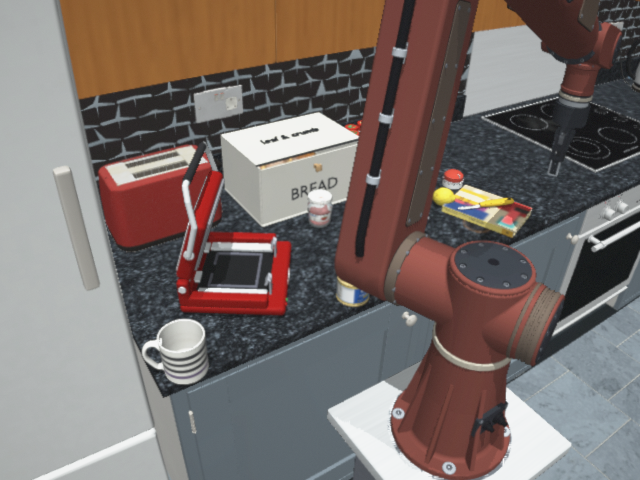

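View pics/top0.png

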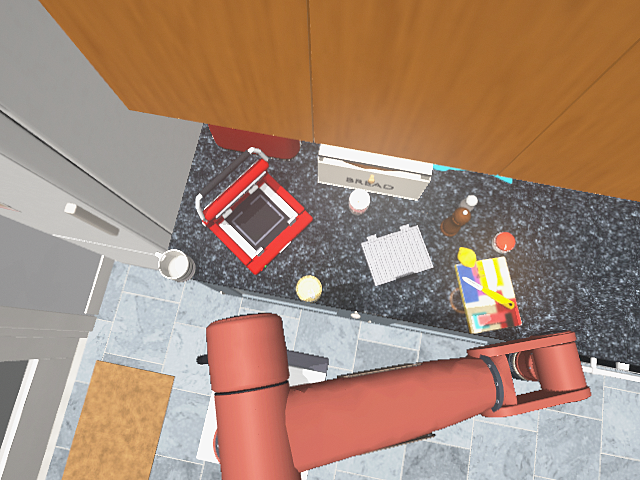

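```bash
cat >> h.py <<'E'
np.set_printoptions(precision=4,suppress=True)
from scipy.optimize import least_squares
GP=dict(grill=(0,0,0),plate_home=(0,0,.045),rear_lugs=(.076,0,.049),lid_hinge=(.1,0,.075),lid_bar=(.1025,0,.305))
PP=dict(plate_mid=(0,0,.007),plate_tongues=(.084,0,0),plate_grip=(-.0805,0,.0375))
def Rz(a): c,s=np.cos(a),np.sin(a); return np.array([[c,-s,0],[s,c,0],[0,0,1]])
def fit(obs,x0):  # obs: (snap, local pt, pix(row,col), weight)
    def f(v):
        return np.concatenate([w*(proj(s,Rz(v[2])@np.array(P)+[v[0],v[1],0])[0]-[p[1],p[0]])*1e3/s["fx"]/ (1 if "R" in s else 2) for s,P,p,w in obs])
    r=least_squares(f,x0,loss="soft_l1",f_scale=3.); return r.x,f(r.x)
def marks(s,n,names,smin=.5):
    o=[]
    for k,P in names.items():
        r=env.mark_of(n,k)
        if r and r[0]["score"]>smin: o.append((s,P,r[0]["position"],r[0]["score"])); print(n,k,round(r[0]["score"],2),np.round(r[0]["position"],1))
    return o
def tool(yaw,tilt,sgn=1):  # tool x points down, leaning by tilt toward +x of yaw frame
    c,s=np.cos(tilt),np.sin(tilt)
    x=np.array([s,0,-c]); y=sgn*np.array([c,0,s]); return Rz(yaw)@np.column_stack([x,y,np.cross(x,y)])
E
cat > b.py <<'E'
from h import *
import pickle
st=snap("top"); og=marks(st,"top",GP); op=marks(st,"top",PP)
print(fit(og,[.555,.138,.9])); print(fit(op,[.533,-.303,.5]))
s=snap("wrist"); print(s["T_tool_cam"])
for q,(x,y,yaw),n in (("g",(.5,.07,.9),0),("p",(.48,-.33,.5),0)):
    for sg in(1,-1):
        for h in (.25,.33): print(q,sg,h,env.inverse_kinematics([x,y,h],tool(yaw,.3,sg)))
# feasibility: grasp at plate, at home, bar
(gx,gy,ga),_=fit(og,[.555,.138,.9]);(px,py,pa),_=fit(op,[.533,-.303,.5])
off=env.grip_point_offset
def chk(lbl,c,yaw,tilt):
    for sg in(1,-1):
        R=tool(yaw,tilt,sg); print(lbl,tilt,sg,env.inverse_kinematics(c+R[:,0]*off,R))
chk("plate",np.array([px,py,0])+Rz(pa)@[-.0805,0,.0375],pa,np.pi/6)
chk("home",np.array([gx,gy,0])+Rz(ga)@[-.0805,0,.0755],ga,np.pi/6)
for t in(.5,.8,1.1): chk("baropen",np.array([gx,gy,0])+Rz(ga)@[.1025,0,.305],ga,t)
for t in(0,.5): chk("barshut",np.array([gx,gy,0])+Rz(ga)@[-.125,0,.124],ga,t)
E
python3 b.py
```

```text
top grill 0.65 [223.5 261.5]
top plate_home 0.95 [219.4 259.9]
top rear_lugs 0.58 [203.3 242.5]
top lid_hinge 0.86 [193.9 232.5]
top lid_bar 0.82 [173.  223.2]
top plate_mid 0.93 [253.7 395.2]
top plate_tongues 0.83 [232.3 384.8]
top plate_grip 0.96 [279.7 405.1]
(array([0.5592, 0.1261, 1.0232]), array([  0.5938,  -0.074 ,   0.2959,   0.6702,  -0.1846,   0.2463,
         5.4621,   3.8381,  -9.5186, -11.0966]))
(array([ 0.5343, -0.3045,  0.5029]), array([-1.261 ,  4.5609,  0.7077, -1.4281,  0.5309, -1.4238]))
[[ 0.0005 -0.3268  0.9451 -0.1417]
 [ 1.     -0.     -0.0006 -0.0005]
 [ 0.0002  0.9451  0.3268 -0.0841]
 [ 0.      0.      0.      1.    ]]
g 1 0.25 [-0.1594 -0.1898  2.0151  0.2824  1.1805 -1.1496]
g 1 0.33 [-0.1594 -0.2463  1.9125  0.2683  1.3335 -1.1042]
g -1 0.25 [-0.1594 -0.1898  2.0151  0.2824  1.1805  1.992 ]
g -1 0.33 [-0.1594 -0.2463  1.9125  0.2683  1.3335  2.0374]
p 1 0.25 [-0.8775  0.0484  1.7915  0.3098  1.257  -1.4673]
p 1 0.33 [-0.8775 -0.0066  1.6979  0.2988  1.3988 -1.4214]
p -1 0.25 [-0.8775  0.0484  1.7915  0.3098  1.257   1.6743]
p -1 0.33 [-0.8775 -0.0066  1
[... 273 characters left out ...]
987755982988 -1 [-0.302   0.1556  2.1525  0.7143  0.8336  1.3248]
baropen 0.5 1 [ 0.049   0.0403  1.7714  0.4663  1.0804 -1.145 ]
baropen 0.5 -1 [0.049  0.0403 1.7714 0.4663 1.0804 1.9966]
baropen 0.8 1 [-0.0624 -0.0054  1.918   0.8618  0.9899 -1.4921]
baropen 0.8 -1 [-0.0624 -0.0054  1.918   0.8618  0.9899  1.6495]
baropen 1.1 1 [-0.1545  0.0218  2.0336  1.2845  1.0316 -1.8804]
baropen 1.1 -1 [-0.1545  0.0218  2.0336  1.2845  1.0316  1.2612]
barshut 0 1 [-0.1029  0.0905  2.0155 -0.      1.0356 -1.1261]
barshut 0 -1 [-0.1029  0.0905  2.0155 -0.      1.0356  2.0155]
barshut 0.5 1 [-0.389   0.0218  2.1689  0.6149  0.9625 -1.7741]
barshut 0.5 -1 [-0.389   0.0218  2.1689  0.6149  0.9625  1.3674]
```

```bash
cat > c.py <<'E'
from h import *
import pickle
st=snap("top"); 
GP.pop("lid_bar")
og=marks(st,"top",GP); op=marks(st,"top",PP)
def look(x,y,a,off,tilt):
    R=tool(a,tilt,-1); p=np.array([x,y,0])+Rz(a)@off
    env.reach(p,R); env.hold(.25); return snap("wrist")
sp=look(.534,-.304,.503,[-.05,-.053,.27],.15); op+=marks(sp,"wrist",PP); print("t",env.current_time_s())
rp=fit(op,[.534,-.304,.5]); print("plate",rp)
sg=look(.559,.126,1.0,[-.08,-.053,.30],.15); og+=marks(sg,"wrist",GP); print("t",env.current_time_s())
og2=marks(sg,"wrist",dict(clip_left=0,clip_right=0,lid_bar=0),.2)
rg=fit(og,[.559,.126,1.]); print("grill",rg)
pickle.dump((rp,rg,sp,sg,st,og,op),open("m.pkl","wb"))
for s,n,P,r in((sp,"wp",PP,rp),(sg,"wg",GP,rg)):
    im=s["img"].copy(); x=r[0]
    L=list(P.values())
    if n=="wg": L+=[(-.113,y,.03) for y in(-.127,.127)]+[(.076,y+d,.056) for y in(-.055,.055) for d in(-.017,.017)]+[(-.113,y,.052) for y in(-.1,.1)]+[(-.07,y,.07) for y in(-.068,.068)]
    else: L+=[(a,b,.014) for a in(-.07,.07) for b in(-.095,.095)]+[(.084,y+d,.0) for y in(-.055,.055) for d in(-.015,.015)]+[(-.0865,y,.048) for y in(-.032,.032)]
    for q in proj(s,np.array(L)@Rz(x[2]).T+[x[0],x[1],0]): cv2.drawMarker(im,tuple(int(round(v)) for v in q),(0,255,0),0,10)
    cv2.imwrite(f"pics/{n}.png",im)
E
python3 c.py
```

```text
top grill 0.64 [219.9 258.1]
top plate_home 0.73 [220.6 259.5]
top rear_lugs 0.8 [204.1 240.5]
top lid_hinge 0.65 [233.7 386.1]
top plate_mid 0.94 [254.5 397.2]
top plate_tongues 0.61 [232.5 386.7]
top plate_grip 0.87 [281.7 410.5]
wrist plate_mid 0.7 [231.3 314.8]
wrist plate_tongues 0.86 [232.2 250.6]
wrist plate_grip 0.85 [244.9 374.3]
t 4.3167
plate (array([ 0.537 , -0.3103,  0.5371]), array([-1.3219,  1.8727, -0.5701, -1.6014, -4.3875, -6.773 , -0.5283,
        2.1314, -0.5147, -1.4169,  8.7208, -2.6879]))
wrist grill 0.9 [229.6 292.6]
wrist plate_home 0.64 [241.7 285. ]
wrist rear_lugs 0.68 [238.4 224.2]
wrist lid_hinge 0.67 [245.5 196.5]
t 6.325Traceback (most recent call last):
  File "c.py", line 12, in <module>
    og2=marks(sg,"wrist",dict(clip_left=0,clip_right=0,lid_bar=0),.2)
  File "h.py", line 39, in marks
    r=env.mark_of(n,k)
ValueError: it knows: grill, jam_jar_mid, lid_bar, lid_hinge, mug_mid, pepper_mill_mid, plate_grip, plate_home, plate_mid, plate_tongues, rear_lugs, tea_tin_mid
```

```bash
python3 - <<'E'
s=open("c.py").read().split("\n")
s=[l for l in s if not l.startswith("og2")]
i=[k for k,l in enumerate(s) if l.startswith(("sp=","rp=","sg=","rg="))]
a=[s[k] for k in i]; 
for k,l in zip(i,[a[2],a[3],a[0],a[1]]): s[k]=l
t="\n".join(s).replace('op+=marks(sp,"wrist",PP)','op+=marks(sp,"wrist",PP)+marks(snap("wrist"),"wrist",PP)').replace('og+=marks(sg,"wrist",GP)','og+=marks(sg,"wrist",GP)+marks(snap("wrist"),"wrist",GP)')
open("c.py","w").write(t)
E
python3 c.py
```

```text
top grill 0.96 [220.2 259.6]
top plate_home 0.72 [221.1 258.8]
top rear_lugs 0.95 [203.3 243.4]
top lid_hinge 0.59 [191.4 235.1]
top plate_mid 0.71 [254.5 393.5]
top plate_tongues 0.57 [232.6 385.6]
top plate_grip 0.93 [281.3 409.7]
wrist grill 0.57 [231.7 291.6]
wrist plate_home 0.65 [240.4 284.1]
wrist rear_lugs 0.8 [239.3 225.3]
wrist lid_hinge 0.96 [244.1 200.3]
wrist grill 0.82 [229.7 293.6]
wrist plate_home 0.63 [238.7 285.4]
wrist rear_lugs 0.69 [237.5 227.8]
wrist lid_hinge 0.7 [241.6 199.3]
t 7.725
grill (array([0.5597, 0.1299, 0.9841]), array([ 2.5453,  6.1706,  0.1334, -2.8369, -3.1868, -1.7958,  0.0034,
        4.2668,  2.4374, -1.4725,  2.0222,  0.213 ,  0.5388, -1.7048,
       -3.4532, -0.9578,  1.1713,  0.2135,  0.7871,  1.7322, -1.9876,
        0.3046, -1.5438,  1.798 ]))
wrist plate_mid 0.95 [232.9 315.8]
wrist plate_tongues 0.9 [229.6 249.8]
wrist plate_grip 0.65 [246.1 378. ]
wrist plate_mid 0.89 [234.4 316. ]
wrist plate_tongues 0.61 [231.7 248.5]
wrist plate_grip 0.62 [241.3 377. ]
t 9.8833
plate (array([ 0.5375, -0.3089,  0.5317]), array([ 4.2323,  1.0653,  0.5372, -1.9549, -4.1683, -6.7879, -1.5699,
        0.8296,  0.9297,  1.2836,  3.5661, -2.6187, -2.4345, -0.7309,
        1.2921, -0.6346,  3.7323,  1.9368]))
```

View pics/wp.png

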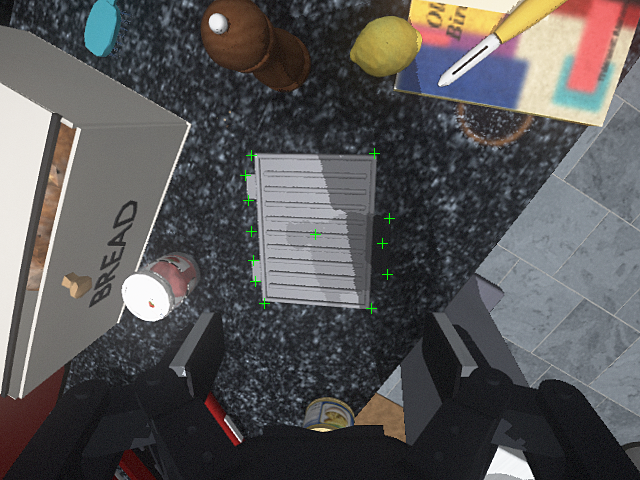

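View pics/wg.png

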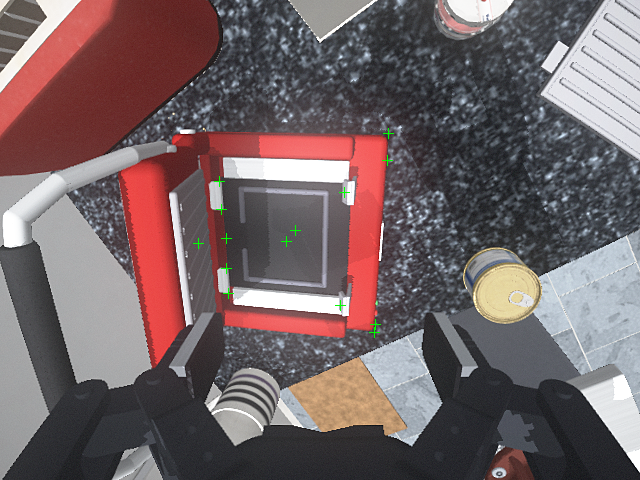

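```bash
cat > d.py <<'E'
from h import *
import pickle
rp,rg,sp,sg,st,og,op=pickle.load(open("m.pkl","rb"))
cor=[((.07,-.095,.014),(155,257)),((-.07,-.095,.014),(153,377)),((-.07,.095,.014),(308,372)),((.07,.095,.014),(307,265))]
op=[o for o in op if "R" not in o[0]]+[(sp,P,p,1.) for P,p in cor]
rp,res=fit(op,rp[0]); print(rp); print(res.reshape(-1,2))
x,y,a=rp; off=env.grip_point_offset
R=tool(a,np.pi/6,-1); tab=-R[:,0]
g=np.array([x,y,0])+Rz(a)@[-.0805,0,.0375]+tab*.004
env.open_gripper()
env.reach(g+R[:,0]*off+tab*.10,R)
print("hit",env.move_linear(g+R[:,0]*off,vel=.08,max_force=15), env.current_contact_force(),env.current_ee_pos()-(g+R[:,0]*off))
s=snap("wrist"); cv2.imwrite("pics/pre.png",s["img"])
env.grasp(); print("w",env.current_grip_width(),env.current_time_s(),env.current_contact_force())
pickle.dump((rp,rg[0]),open("poses.pkl","wb"))
E
python3 d.py
```

```text
[ 0.5362 -0.3095  0.5251]
[[-0.0164  1.0025]
 [ 2.2493  0.9099]
 [ 4.7476 -2.0678]
 [-0.9794 -0.5703]
 [ 2.1856 -0.8886]
 [ 4.8599  2.461 ]
 [-6.7139 -0.3547]
 [-1.4181  0.9708]
 [-0.2675  1.2555]
 [-0.7972 -5.9603]]
hit False [-0.0976  0.7392  0.4026] [ 0.0002 -0.0006  0.0006]
w 0.007728320910764684 13.0 [2.9596 1.3999 3.9384]
```

```bash
cat > e.py <<'E'
from h import *
p=env.current_ee_pos(); R=np.array(env.current_eef_rot())
env.move_linear(np.array(p)+[0,0,.03],vel=.08); env.move_linear(np.array(p)+[-.02,0,.17],vel=.2); env.hold(.2)
print("w",env.current_grip_width(),env.current_contact_force(),env.current_time_s())
s=snap("wrist")
for k,P in PP.items():
    r=env.mark_of("wrist",k); P=np.array(P)-[-.0805,0,.0375]
    # expected pixel from tool frame
    rp=__import__("pickle").load(open("poses.pkl","rb"))[0]
    X=s["ep"]-s["eR"][:,0]*(env.grip_point_offset+.004)*1 + Rz(rp[2])@P
    q=proj(s,X)[0]; print(k,[(round(v["score"],2),np.round(v["position"],1)) for v in r[:1]],"exp row,col",q[::-1])
    cv2.drawMarker(s["img"],tuple(int(v) for v in q),(0,255,0),0,10)
    if k=="plate_mid":
        for a in(-.07,.07):
            for b in(-.095,.095):
                q=proj(s,X+Rz(rp[2])@[a,b,.007])[0]; cv2.drawMarker(s["img"],tuple(int(v) for v in q),(0,255,0),0,10)
cv2.imwrite("pics/hand.png",s["img"])
E
python3 e.py
```

```text
w 0.007973698738659154 [ 0.3616  0.4998 -4.1671] 14.5917
plate_mid [(0.84, array([269.2, 233.9]))] exp row,col [274.2577 227.4263]
plate_tongues [(0.77, array([243.2, 155.8]))] exp row,col [246.1222 148.4222]
plate_grip [(0.75, array([331.8, 319.6]))] exp row,col [343.5803 321.3802]
```

View pics/hand.png

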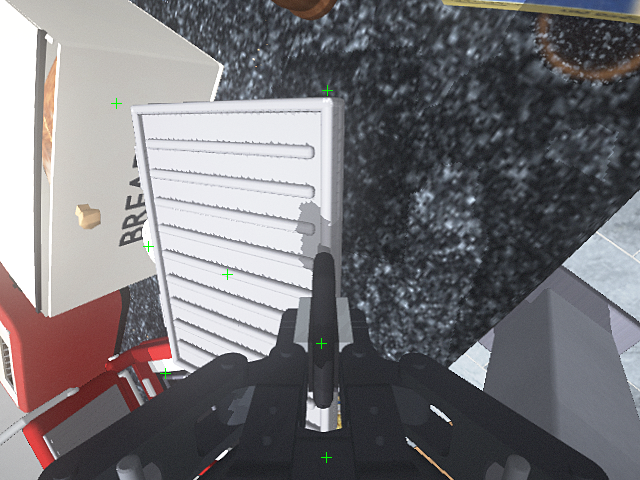

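```bash
cat > f.py <<'E'
from h import *
import pickle
s=snap("wrist"); off=env.grip_point_offset
O=[((.07,-.095,.014),(107,133),1),((-.07,-.095,.014),(98,332),1),((.07,.095,.014),(372,178),.7)]
for k,P in PP.items():
    r=env.mark_of("wrist",k)[0]; O.append((P,r["position"],.5))
def T(v): # grip-point frame pose in tool frame: (u along finger, w along tool z, pitch, yaw about jaw axis)
    B=tool(0,np.pi/6+v[2],-1).T  # plate->tool rot
    c,sn=np.cos(v[3]),np.sin(v[3]); J=np.array([[c,0,sn],[0,1,0],[-sn,0,c]])
    return J@B, np.array([-off+v[0],0,v[1]])
def f(v):
    R,t=T(v); o=[]
    for P,p,w in O:
        X=s["ep"]+s["eR"]@(R@(np.array(P)-[-.0805,0,.0375])+t)
        o+=list(w*(proj(s,X)[0]-[p[1],p[0]]))
    return np.array(o+list(np.array(v)*[200,200,30,30]))
r=least_squares(f,[.004,0,0,0],loss="soft_l1",f_scale=3); print(r.x); print(f(r.x)[:-4].reshape(-1,2)); print(s["ep"])
R,t=T(r.x); pickle.dump((R,t),open("hand.pkl","wb"))
E
python3 f.py
```

```text
[ 0.004   0.0016  0.0278 -0.0079]
[[ 0.0365  1.1512]
 [-2.3697 -1.1247]
 [-2.5935 -3.4327]
 [ 0.0739  2.0875]
 [ 2.4518  0.2572]
 [ 1.7361  1.1344]]
[ 0.4538 -0.3457  0.1951]
```

```bash
cat > ins.py <<'E'
from h import *
import pickle
rp,rg=pickle.load(open("poses.pkl","rb")); RH,tH=pickle.load(open("hand.pkl","rb"))
gx,gy,ga=rg
def G2W(p): return np.array([gx,gy,0])+Rz(ga)@np.array(p,float)
def W2G(p): return Rz(ga).T@(np.array(p)-[gx,gy,0])
def Ry(t): c,s=np.cos(t),np.sin(t); return np.array([[c,0,s],[0,1,0],[-s,0,c]])
def pose(tip,th):
    Rp=Rz(ga)@Ry(th); Rt=Rp@RH.T
    return G2W(tip)+Rp@(np.array([-.0805,0,.0375])-[.084,0,0])-Rt@tH, Rt
def tipnow():
    Rt=np.array(env.current_eef_rot()); Rp=Rt@RH
    return W2G(np.array(env.current_ee_pos())+Rt@tH-Rp@(np.array([-.1645,0,.0375])))
def go(tip,th,vel=.1,mf=None):
    p,R=pose(tip,th); h=env.move_linear(p,R,vel,mf); print("go",tip,round(th,3),h,"tip",tipnow(),"F",Rz(ga).T@env.current_contact_force()); return h
E
cat > g.py <<'E'
from ins import *
th=np.radians(16.5)
env.reach(*pose((.02,0,.15),th)); go((.05,0,.075),th,.15); env.hold(.2)
s=snap("wrist"); im=s["img"]
for k in("plate_tongues","rear_lugs","plate_mid"):
    r=env.mark_of("wrist",k)[:1]; print(k,[(round(v["score"],2),np.round(v["position"],1)) for v in r])
X=[(.05,0,.075),(.076,0,.049)]; print(proj(s,[G2W(x) for x in X])[:,::-1])
Rp=Rz(ga)@Ry(th); t0=G2W((.05,0,.075))
A=[t0+Rp@[0,b+d,0] for b in(-.055,.055) for d in(-.015,.015)]
B=[G2W((.076,b+d,z)) for b in(-.055,.055) for d in(-.017,.017) for z in(.056,)]
for L,c in((A,(0,255,0)),(B,(0,0,255))):
    for q in proj(s,L): cv2.drawMarker(im,tuple(int(v) for v in q),c,0,8)
cv2.imwrite("pics/ins.png",im); print(env.current_time_s())
E
python3 g.py
```

```text
go (0.05, 0, 0.075) 0.288 False tip [ 0.0499 -0.001   0.0755] F [ 1.08   -0.5508 -3.4667]
plate_tongues [(0.84, array([243.7, 153.9]))]
rear_lugs [(0.78, array([231.7, 157.4]))]
plate_mid [(0.81, array([265.8, 232.2]))]
[[245.5607 162.8044]
 [233.1455 157.641 ]]
17.4917
```

View pics/ins.png

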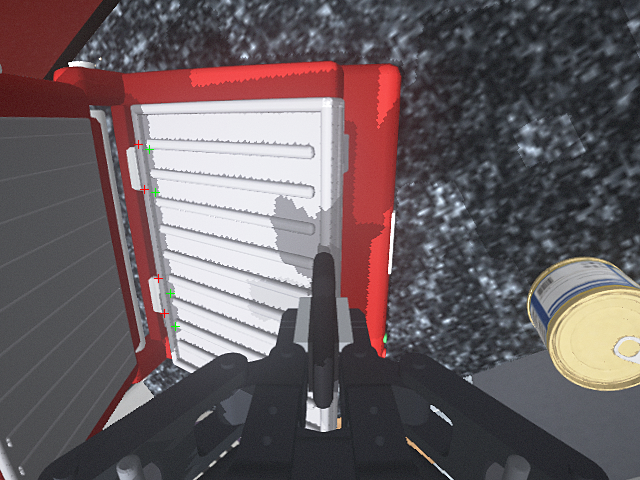

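```bash
cat > g2.py <<'E'
from ins import *
th=np.radians(16.5)
go((.062,.001,.055),th,.1); env.hold(.2); print(tipnow(),Rz(ga).T@env.current_contact_force())
h=go((.062,.001,.032),th,.02,4); print(env.current_time_s())
E
python3 g2.py
```

```text
go (0.062, 0.001, 0.055) 0.288 False tip [0.0617 0.0021 0.054 ] F [-0.4241 -0.2888 -3.5871]
[0.0621 0.0005 0.0556] [-0.1841 -0.1507 -3.4916]
go (0.062, 0.001, 0.032) 0.288 False tip [0.0621 0.0009 0.0323] F [-0.6145  0.7714 -2.9953]
19.375
```

```bash
cat > g3.py <<'E'
from ins import *
th=np.radians(16.5)
h=go((.062,.001,.022),th,.02,3); env.hold(.1); print(tipnow(),Rz(ga).T@env.current_contact_force(),env.current_ft_torque())
s=snap("wrist"); cv2.imwrite("pics/g3.png",s["img"])
print(env.mark_of("wrist","plate_mid")[:1],env.mark_of("wrist","plate_tongues")[:1]); print([v["position"] for v in env.mark_of("wrist","plate_tongues")])
E
python3 g3.py
```

```text
go (0.062, 0.001, 0.022) 0.288 True tip [0.0622 0.0003 0.0313] F [ 0.0119 -2.0266  3.4941]
[0.0621 0.0004 0.0312] [ 0.2853 -2.3343  4.1604] [ 0.2468 -0.0684 -0.2401]
[{'position': [269.3, 232.7], 'score': 0.65}] [{'position': [244.4, 153.6], 'score': 0.69}]
[[244.4, 153.6]]
```

View pics/g3.png

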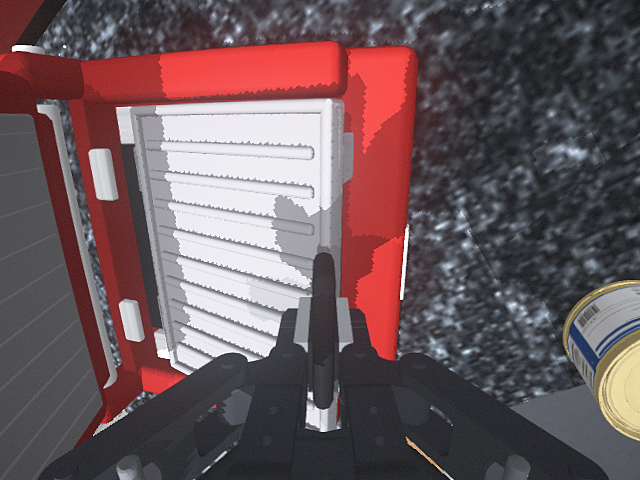

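```bash
cat > g4.py <<'E'
from ins import *
th=np.radians(16.5)
go((.062,.001,.0345),th,.05); env.hold(.1); print(Rz(ga).T@env.current_contact_force())
h=go((.092,.001,.0345),th,.03,6); env.hold(.15); print(tipnow(),Rz(ga).T@env.current_contact_force(),env.current_ft_torque(),env.current_time_s())
s=snap("wrist"); cv2.imwrite("pics/g4.png",s["img"])
E
python3 g4.py
```

```text
go (0.062, 0.001, 0.0345) 0.288 False tip [0.0606 0.0034 0.0323] F [-0.8399 -0.743  -3.0057]
[-0.1984  0.2161 -3.0566]
go (0.092, 0.001, 0.0345) 0.288 True tip [0.0822 0.002  0.0327] F [-0.1727 -0.1994 -3.6212]
[0.0817 0.0026 0.0318] [-0.3504 -0.9842 -1.4533] [-0.1653  0.0002 -0.2897] 21.1417
```

View pics/g4.png

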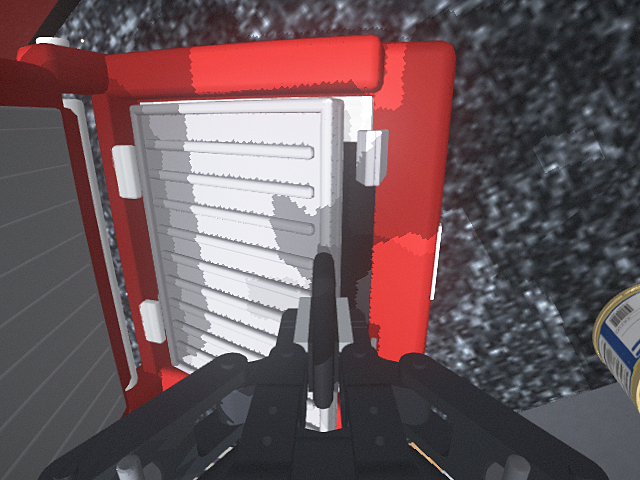

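```bash
cat > g5.py <<'E'
from ins import *
for d in(12,8,5,2.5,0):
    t=np.radians(d)
    h=go((.0835,.0005,.0365-.014*np.sin(t)),t,.06,22); env.hold(.1)
    print("   ",d,tipnow(),Rz(ga).T@env.current_contact_force())
    if h: break
print(env.current_time_s(),env.current_grip_width())
s=snap("wrist"); cv2.imwrite("pics/g5.png",s["img"])
E
python3 g5.py
```

```text
go (0.0835, 0.0005, np.float64(0.03358923632855137)) 0.209 False tip [0.0829 0.0015 0.0328] F [-0.4746  0.2956 -3.1413]
    12 [0.0833 0.0014 0.0332] [-1.5807  1.7164 -2.8353]
go (0.0835, 0.0005, np.float64(0.03455157658655908)) 0.14 False tip [0.0836 0.0009 0.0343] F [ 2.2998  1.5547 -4.1349]
    8 [0.0839 0.0007 0.0348] [ 1.5923  0.0772 -3.7357]
go (0.0835, 0.0005, np.float64(0.035279819601532786)) 0.087 False tip [0.0836 0.0005 0.0352] F [ 2.2319 -0.1688 -5.4001]
    5 [0.0838 0.0006 0.0355] [ 2.3905  0.7154 -5.4513]
go (0.0835, 0.0005, np.float64(0.035889328576885295)) 0.044 False tip [0.0833 0.0004 0.0354] F [ 1.1506 -0.5218 -7.7604]
    2.5 [0.0833 0.0005 0.0354] [ 0.5691  0.405  -8.012 ]
go (0.0835, 0.0005, np.float64(0.0365)) 0.0 True tip [ 0.0851 -0.0016  0.0397] F [-1.7361  0.3196  4.4898]
    0 [ 0.0851 -0.0016  0.0397] [-1.445  -0.1307  5.7488]
23.075 0.007969449018763345
```

View pics/g5.png

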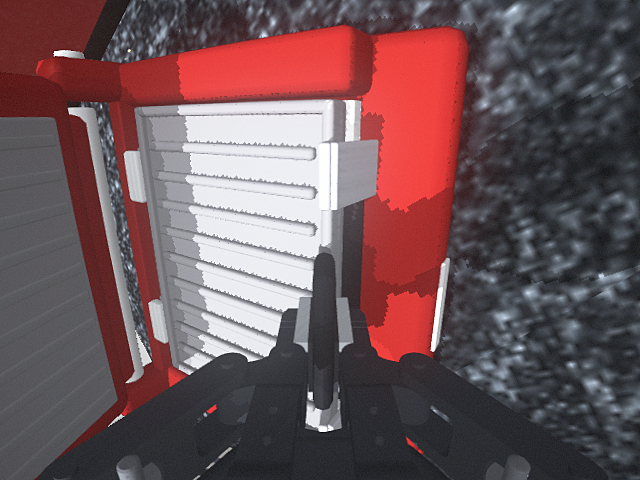

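```bash
cat > g6.py <<'E'
from ins import *
Rp=np.array(env.current_eef_rot())@RH; print("pitch deg",np.degrees(np.arcsin(-(Rz(ga).T@Rp)[2,0])))
h=go((.084,0,.0365),np.radians(-.5),.03,22); env.hold(.15)
Rp=np.array(env.current_eef_rot())@RH; print("pitch deg",np.degrees(np.arcsin(-(Rz(ga).T@Rp)[2,0])), Rz(ga).T@env.current_contact_force())
env.open_gripper(); 
R=np.array(env.current_eef_rot()); p=np.array(env.current_ee_pos())
env.move_linear(p-R[:,0]*.09,vel=.15); 
# look pose
Rl=tool(ga,.1,-1); env.reach(G2W((-.06,-.06,.27)),Rl); env.hold(.2)
s=snap("wrist"); cv2.imwrite("pics/g6raw.png",s["img"]); im=s["img"].copy()
o=[(s,P,env.mark_of("wrist",k)[0]["position"]) for k,P in PP.items() if env.mark_of("wrist",k)]
print([(np.round(p,1),proj(s,G2W(np.array(P)+[0,0,.038]))[0][::-1]) for _,P,p in o])
L=[(a,b,.052) for a in(-.07,.07) for b in(-.095,.095)]+[(-.0865,b,.086) for b in(-.032,.032)]+[(.076,y+d,.056) for y in(-.055,.055) for d in(-.017,.017)]
for q in proj(s,[G2W(l) for l in L]): cv2.drawMarker(im,tuple(int(v) for v in q),(0,255,0),0,8)
cv2.imwrite("pics/g6.png",im); print(env.current_time_s())
E
python3 g6.py
```

```text
pitch deg -0.401246573902561
go (0.084, 0, 0.0365) -0.009 False tip [ 0.0852 -0.0015  0.0404] F [-7.961   4.6611 12.9843]
pitch deg -0.6791301339573521 [-6.9113  5.4311 12.7697]
[(array([249.1, 287.8]), array([253.9691, 287.2824])), (array([249.9, 212.7]), array([249.3264, 217.3132])), (array([261.4, 356.5]), array([267.4806, 359.7673]))]
26.2583
```

View pics/g6.png

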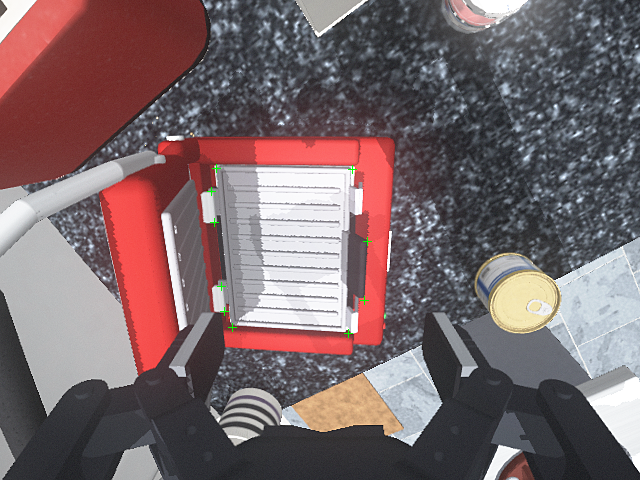

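```bash
cat > g7.py <<'E'
from ins import *
env.reach(G2W((-.075,-.02,.175)),tool(ga,0,-1)); env.hold(.2)
s=snap("wrist"); im=s["img"]; cv2.imwrite("pics/g7raw.png",im)
out=[]
for y in(-.068,.068):
    q=proj(s,G2W((-.07,y,.06)))[0]; print(q)
    c,r=int(q[0]),int(q[1]); 
    c=im[max(r-45,0):r+45,max(c-60,0):c+60].copy()
    for X in((-.07,y-.025,.052),(-.07,y+.025,.052),(-.066,y,.054)):
        u=proj(s,G2W(X))[0]-[q[0].astype(int)-60,q[1].astype(int)-45]; cv2.circle(c,tuple(int(v) for v in u),1,(0,255,0),-1)
    out.append(cv2.resize(c,(480,360),interpolation=cv2.INTER_CUBIC)[:, :390])
a=np.hstack(out); b=cv2.resize(im[120:400,120:520],(390,234))
cv2.imwrite("pics/g7.png",np.vstack([a,np.hstack([b,np.zeros((234,a.shape[1]-390,3),np.uint8)])])); print(env.current_time_s())
E
python3 g7.py
```

```text
[318.3961 176.636 ]
[319.2    336.3411]
27.0083
```

View pics/g7.png

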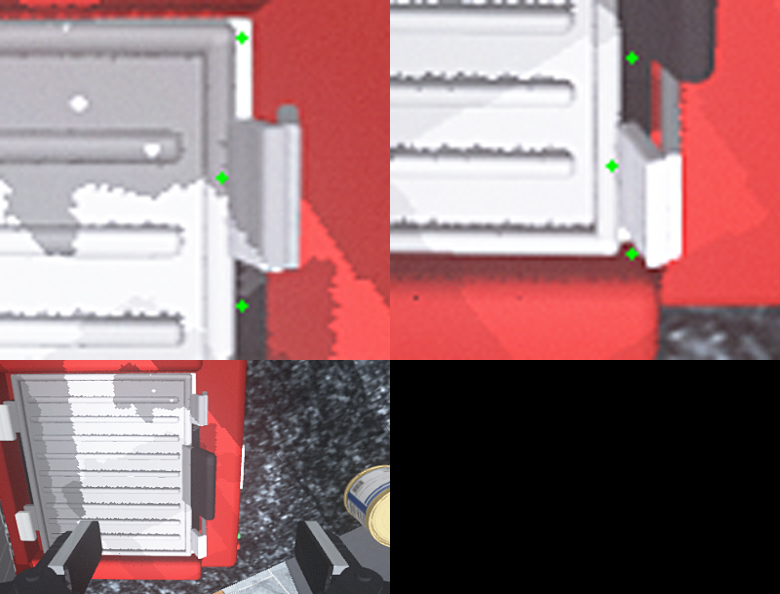

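```bash
cat > g8.py <<'E'
from ins import *
_,_,sp,sg,*_=pickle.load(open("m.pkl","rb"))
im7=cv2.imread("pics/g7raw.png"); s7=snap("wrist")
for nm,s,im in(("before",sg,sg["img"]),("now",s7,im7)):
    for y in(-.068,.068):
        q=proj(s,[G2W((x,y,.054)) for x in(-.1,-.08,-.066,-.05)]); 
        d=[]
        for dy in(-.006,0,.006):
            xs=np.linspace(-.10,-.05,51); P=proj(s,[G2W((x,y+dy,.060)) for x in xs]).astype(np.float32)
            d.append(cv2.remap(cv2.cvtColor(im,cv2.COLOR_BGR2GRAY),P[None,:,0],P[None,:,1],1)[0])
        print(nm,y,"x mm from -100 step 1:",np.median(d,0).astype(int))
E
python3 g8.py
```

```text
before -0.068 x mm from -100 step 1: [139 139 139 139 134 131 130 133 134 135 140 142 143 143 142 143 143 135
 129 125 193 253 253 243 251 253 254 241 201 184 190 191 178 137 105 106
 109 110 110 111 111 109 109 108 108 112 112 110 114 110 112]
before 0.068 x mm from -100 step 1: [130 130 131 132 133 132 132 132 132 132 132 134 133 133 135 133 135 133
 127 128 174 250 255 248 248 254 253 242 187 183 185 183 186 246 255 255
 255 255 255 255 255 255 255 255 255 255 255 255 255 255 255]
now -0.068 x mm from -100 step 1: [104 105 103 106 106 105 106 108 107 107 108 108 107 109 109 111 109 110
 104 134 206 220 201 213 217 213 187 158 155 157 162 157 152 165 180 179
 169 221 241 190 184 185 190 188 188 228 252 248 191 189 189]
now 0.068 x mm from -100 step 1: [125 125 127 126 126 126 134 134 135 135 135 135 134 135 137 136 136 137
 129 154 249 255 250 254 254 254 251 216 206 210 213 210 201 214 240 248
 246 226 211 244 248 247 246 246 247 246 246 247 247 247 246]
```

```bash
cat > g9.py <<'E'
from ins import *
th=np.radians(-.5); p,R=pose((.0825,-.0012,.0402),th)
env.reach(p-R[:,0]*.09,R); print("hit",env.move_linear(p,R,.1,12))
env.grasp(); env.hold(.1); print(env.current_grip_width(),tipnow(),Rz(ga).T@env.current_contact_force())
go((.0825,-.0012,.0380),np.radians(-.8),.02,12); env.hold(.1); print(tipnow(),Rz(ga).T@env.current_contact_force())
env.open_gripper(); env.move_linear(np.array(env.current_ee_pos())-R[:,0]*.09,R,.2)
env.reach(G2W((-.075,-.02,.175)),tool(ga,0,-1)); env.hold(.2)
s=snap("wrist"); im=s["img"]; cv2.imwrite("pics/g9raw.png",im); g=cv2.cvtColor(im,cv2.COLOR_BGR2GRAY)
for k,P in PP.items():
    r=env.mark_of("wrist",k)[:1]; print(k,[W2G(atz(s,v["position"],P[2]+.038)) for v in r])
out=[]
for y in(-.068,.068):
    q=proj(s,G2W((-.07,y,.06)))[0]; c,r=int(q[0]),int(q[1])
    out.append(cv2.resize(im[max(r-45,0):r+45,c-60:c+38],(392,360),interpolation=2))
    for z,dys in((.060,(-.006,0,.006)),(.052,(-.019,-.018,.018,.019))):
        for dy in dys[::2] if z==.052 else dys[1:2]:
            P=proj(s,[G2W((x,y+dy,z)) for x in np.linspace(-.09,-.055,36)]).astype(np.float32); print(y,dy,z,cv2.remap(g,P[None,:,0],P[None,:,1],1)[0])
cv2.imwrite("pics/g9.png",np.hstack(out)); print(env.current_time_s())
E
python3 g9.py
```

```text
hit False
0.007778507589882918 [ 0.0836 -0.0017  0.042 ] [1.6518 1.1682 4.5757]
go (0.0825, -0.0012, 0.038) -0.014 True tip [ 0.0839 -0.0011  0.0432] F [-2.4421  1.326   6.9299]
[ 0.0839 -0.0011  0.0432] [-2.3723  1.5275  6.4866]
plate_mid [array([ 0.0001, -0.0028,  0.045 ])]
plate_tongues [array([0.0879, 0.0004, 0.038 ])]
plate_grip [array([-0.0756, -0.0027,  0.0755])]
-0.068 0 0.06 [104 103 104 105 107 106 105 108 104 111 201 229 202 210 215 216 203 165
 154 155 160 158 152 145 169 179 166 158 186 188 187 188 187 188 187 187]
-0.068 -0.019 0.052 [103 102 102 104 103 102 105 104 104 105 104 106 105 105 105 105 108  97
 139 249 255 234 135 172 181 177 168 151 175 189 186 185 186 185 187 186]
-0.068 0.018 0.052 [133 133 104 101 107 107 107 108 106 107 108 111 110 107 120 127 118 101
 105 105  89  78 168 245 248 247 243 230 239 252 251 250 250 250 250 250]
0.068 0 0.06 [134 135 135 135 135 135 134 135 134 119 240 255 253 252 254 255 255 238
 206 209 213 210 206 210 241 247 243 219 220 245 248 248 247 248 246 246]
0.068 -0.019 0.052 [127 127 128 128 130 131 132 135 130 102 131 149 147 139 106  92  78  71
  73  75  71  70  99 214 246 247 247 231 193 239 251 254 228 160 182 176]
0.068 0.018 0.052 [133 134 134 133 133 135 133 134 132 112 243 255 254 253 254 254 255 244
 202 206 207 226 222 196 240 246 247 230 185 151 149 153 151 152 152 151]
32.45
```

View pics/g9.png

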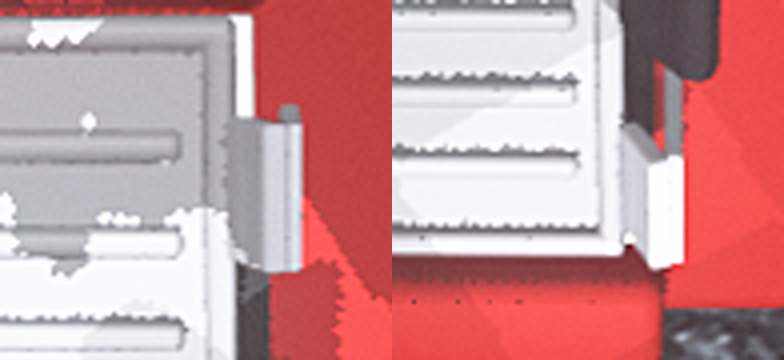

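```bash
cat > t.py <<'E'
from ins import *
R=tool(ga,0,-1); env.grasp()
for y in(-.062,.062):
    env.reach(G2W((-.048,y,.10)),R); env.move_linear(G2W((-.048,y,.066)),R,.15)
    h=env.move_linear(G2W((-.048,y,.045)),R,.03,10); env.hold(.1); print(y,h,W2G(env.current_ee_pos()),Rz(ga).T@env.current_contact_force())
    env.move_linear(G2W((-.048,y,.10)),R,.2)
print(env.current_time_s())
E
python3 t.py
```

```text
-0.062 True [-0.0478 -0.0624  0.0521] [-0.0307  1.3558  4.389 ]
0.062 True [-0.0476  0.0615  0.0521] [0.3428 0.7677 4.6668]
37.0167
```

```bash
cat > u.py <<'E'
from ins import *
env.open_gripper(); env.reach(G2W((-.10,0,.36)),tool(ga,.25,-1))
S={n:snap(n) for n in("top","scene")}
N=[]
for n,(a,b) in(("top",((108,130),(143,312))),("scene",((97,80),(67,275)))):
    c,d=ray(S[n],a); _,e=ray(S[n],b); m=np.cross(d,e); m/=np.linalg.norm(m); N.append((m,m@c))
d=np.cross(N[0][0],N[1][0]); d/=np.linalg.norm(d)
for y in(.1,.25,.4):
    print("cab edge",np.linalg.solve([N[0][0],N[1][0],[0,1,0]],[N[0][1],N[1][1],y]),d)
def bar(phi): a=phi+np.arctan2(.049,.225); return np.array([.1-.2303*np.cos(a),0,.075+.2303*np.sin(a)])
O=[]
for n in("top","scene"):
    for _ in range(2):
        r=env.mark_of(n,"lid_bar"); 
        if r: print(n,r[0]); O.append((S[n],r[0]["position"]))
        S[n]=snap(n)
f=lambda v:np.concatenate([proj(s,G2W(bar(v[0])+[0,v[1],0]))[0]-[p[1],p[0]] for s,p in O])
r=least_squares(f,[1.3,0]); print("phi,dy",r.x,f(r.x)); 
c=G2W(bar(1.35))
for t in(0,.2,.4,.6):
    R=tool(ga,t,-1); print(t,env.inverse_kinematics(c+R[:,0]*env.grip_point_offset,R),env.inverse_kinematics(c+R[:,0]*(env.grip_point_offset-.09),R))
cv2.imwrite("pics/u.png",S["scene"]["img"]);print(env.current_time_s())
E
python3 u.py
```

```text
cab edge [0.6585 0.1    0.4524] [-0.0008 -0.9995 -0.0314]
cab edge [0.6587 0.25   0.4571] [-0.0008 -0.9995 -0.0314]
cab edge [0.6588 0.4    0.4618] [-0.0008 -0.9995 -0.0314]
top {'position': [173.8, 223.7], 'score': 0.75}
top {'position': [172.4, 225.9], 'score': 0.95}
scene {'position': [163.3, 193.7], 'score': 0.93}
scene {'position': [163.3, 191.9], 'score': 0.9}
phi,dy [1.2535 0.0031] [ 0.0978 -0.7124 -2.1022  0.6876 -0.2318 -0.9743  1.5682 -0.9743]
0 [ 0.2243  0.2312  1.4927 -0.      1.4177  2.3818] [ 0.2243  0.1949  1.372  -0.      1.5747  2.3818]
0.2 [0.1595 0.1401 1.6084 0.1538 1.2598 2.2796] [0.1372 0.0701 1.5237 0.1512 1.4162 2.2812]
0.4 [0.0884 0.0646 1.722  0.3444 1.1208 2.1315] [ 0.0375 -0.0361  1.6713  0.3361  1.2803  2.1347]
0.6 [0.0143 0.0104 1.83   0.5802 1.0151 1.9311] [-0.0703 -0.1161  1.8118  0.5594  1.1816  1.9401]
39.3583
```

```bash
cat > v.py <<'E'
from ins import *
off=env.grip_point_offset
def bar(phi): a=phi+np.arctan2(.049,.225); return np.array([.1-.2303*np.cos(a),.0015,.075+.2303*np.sin(a)])
P0=1.29
def bp(phi,back=.004):
    t=.3+.3*max(phi,0)/P0; R=tool(ga,t,-1); return G2W(bar(phi))+R[:,0]*(off-back),R
ph=np.append(np.linspace(P0,.2,10)[1:],[.12,.05,0.])
for f in ph:
    assert env.inverse_kinematics(*bp(f)) is not None,f
p,R=bp(P0); env.reach(p-R[:,0]*.09,R)
h=env.move_linear(p,R,.1,10); print("hit",h,W2G(env.current_ee_pos())-W2G(p))
if not h:
    env.grasp(); env.hold(.1); print("w",env.current_grip_width(),Rz(ga).T@env.current_contact_force(),env.current_time_s())
    s=snap("scene"); cv2.imwrite("pics/v.png",s["img"])
E
python3 v.py
```

```text
hit False [ 0.0001 -0.0004  0.0009]
w 0.01562928447901973 [-1.4392 -2.3065 -6.3068] 41.7583
```

```bash
cat > w.py <<'E'
exec(open("v.py").read().split("p,R=bp(P0)")[0])
for f in ph:
    v=.1 if f>.15 else .06
    p,R=bp(f); h=env.move_linear(p,R,v,18 if f<.1 else 40)
    w=env.current_grip_width(); print(round(f,2),h,"w %.4f"%w,Rz(ga).T@env.current_contact_force(),W2G(env.current_ee_pos())-W2G(p))
    if w<.012 or h: break
print(env.current_time_s())
s=snap("top"); print(env.mark_of("top","lid_bar")[:1],proj(s,G2W(bar(0)))[0][::-1])
E
python3 w.py
```

```text
1.17 False w 0.0162 [  2.5906  -2.6346 -11.5497] [-0.0003  0.0003 -0.001 ]
1.05 False w 0.0161 [ 1.9898 -0.7182 -7.5336] [0.0002 0.0003 0.0003]
0.93 False w 0.0157 [-2.0613  4.285   2.3057] [0.0005 0.0003 0.0018]
0.81 False w 0.0155 [-3.7126  6.2388  5.2925] [0.0004 0.0001 0.0023]
0.68 False w 0.0158 [-4.6268  4.2617  3.7007] [-0.0002 -0.0001  0.0014]
0.56 False w 0.0158 [-4.7106  1.4266  1.8642] [-0.0005 -0.0009  0.0005]
0.44 False w 0.0158 [-3.2095 -2.7571 -2.5436] [-0.0008 -0.0008 -0.0006]
0.32 False w 0.0157 [ 3.5928 -3.8534 -4.8326] [ 0.0005 -0.0008 -0.0003]
0.2 False w 0.0161 [ 2.9862 -5.2317 -6.1898] [-0.0007 -0.0008 -0.0018]
0.12 False w 0.0160 [ 1.7885 -5.2062 -1.5777] [-0.0005 -0.0009 -0.0009]
0.05 False w 0.0160 [ 2.86   -7.774  -3.5322] [-0.0007 -0.0009 -0.0015]
0.0 True w 0.0157 [-2.2242  1.0803  3.8482] [-0.0001 -0.0009 -0.0006]
46.8667
[{'position': [240.1, 281.9], 'score': 0.64}] [241.8743 284.7623]
```

```bash
cat > x.py <<'E'
exec(open("v.py").read().split("p,R=bp(P0)")[0])
p,R=bp(0.); a=np.array(env.current_ee_pos())
print(env.move_linear(p-[0,0,.006],R,.02,15),(W2G(env.current_ee_pos())-W2G(p)),Rz(ga).T@env.current_contact_force())
env.open_gripper(); q=np.array(env.current_ee_pos()); env.move_linear(q-R[:,0]*.1,R,.15)
env.reach(G2W((-.19,-.02,.28)),tool(ga,.3,-1)); env.hold(.2)
s=snap("wrist"); S=snap("scene"); T=snap("top"); 
for n,k in(("wrist",s),("scene",S),("top",T)):
    r=env.mark_of(n,"lid_bar")[:1]; print(n,r,[proj(k,G2W(bar(f)))[0][::-1] for f in(0,.05,.1)])
    cv2.imwrite(f"pics/x_{n}.png",k["img"])
for k,z in dict(jam_jar_mid=.042,tea_tin_mid=.029,mug_mid=.045,pepper_mill_mid=.085).items():
    r=env.mark_of("top",k)[:1]; print(k,[atz(T,v["position"],z) for v in r])
print(env.current_contact_force(),env.current_time_s())
E
python3 x.py
```

```text
True [-0.0001 -0.0009 -0.0005] [-1.4308  0.8262  4.7909]
wrist [{'position': [234.3, 305.3], 'score': 0.58}] [array([238.7871, 304.6697]), array([242.3609, 297.4956]), array([246.0303, 289.3581])]
scene [{'position': [237.5, 291.8], 'score': 0.91}] [array([237.5989, 293.0791]), array([233.3542, 291.8157]), array([229.1158, 290.2838])]
top [{'position': [242.6, 286.2], 'score': 0.9}] [array([241.8743, 284.7623]), array([240.3676, 283.7833]), array([238.7134, 282.6555])]
jam_jar_mid []
tea_tin_mid [array([ 0.381 , -0.0719,  0.029 ])]
mug_mid [array([0.368 , 0.3429, 0.045 ])]
pepper_mill_mid [array([ 0.6675, -0.4691,  0.085 ])]
[0.3988 0.0792 0.173 ] 49.85
```

```bash
python3 -c "
from h import *
env.finish_job()"
```

```text
the job is handed in; nothing more can be done
```

I put the plate back in the grill bed, lowered the upper half while holding its bar, and handed the job in with about 50 s on the clock. `finish_job` gives no verdict, so I only have my own checks.

**Plate:** I hooked the tongues under the lugs and pressed the front down until the clips snapped. I then gripped the plate again and pulled it about 1 to 2 mm forward, because it sat slightly too far back.
- **Height:** closed fingertips touched the plate's top at both front corners at 52.1 mm; home is 52 mm.
- **Clips:** in the close-up both noses sat where they had been in the empty bed. They overlapped the plate's edge by only about 1 mm, not the nominal 4 mm. I read this as the plate lying about 2 mm behind centre, within the 6 mm limit.
- **Disagreement:** the network marks put plate_mid at about 0 mm in x, but the tongues and grip about 4 to 5 mm further back. I went by the image edges.

**Upper half:** I carried it down an arc in small, slow steps with no sign of a slam. It met a firm stop with the bar within 1 mm of its shut position. After I let go, the scene and top views matched an angle of about 0 rad. The wrist view agreed along the bar's travel but was about 4 pixels off sideways.

**Bystanders:** the tin, mug and pepper mill came out within about 10 mm of where they were first measured. That is about the spread of these estimates, and far below 25 mm. The network did not find the jar in the last top picture, so I have no final check on it; no planned move went near it.

The arm was clear of everything at hand-in, with almost no force on the tool.

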